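# Wedge a plaster casting mould shut

### The job

Get the two-part plaster mould ready for pouring: push both halves up against the end stop of the wooden clamping cradle, then set the wooden wedge thin end first into the slot between the mould and the slanting cheek, flat on the baseboard, and tap or push it in until it locks the halves tightly together against the fence and stays tight when you let go. Go gently: plaster cracks, so do not ram the wedge, and leave the other things on the table alone.

Things in the scene. Friction and masses are not known exactly. Their poses are not given: they have to be found in the camera images.
- cradle: Fixed wooden clamping cradle. Origin at table level; x = direction the wedge is driven, y left, z up. Plywood baseboard 12 mm thick, x -150 to 75, y -85 to 85 mm. On it, 45 mm tall: at the right a fence along x faced with cork (face y = -50 mm, x -60 to 66; gives 1 mm per 40 N), at the far end an end stop (face x = 50 mm, y -50 to 20).
- stop (a point): Point on the end stop's face where the seam of the closed mould meets it, at the baseboard's top: x = 50, y = -12, z = 12 mm in the cradle's frame; axes as the cradle's.
- mouth (a point): Middle of the slot's mouth with the halves still loose: cradle x = -40, y = 37.5, z = 12 mm. The slot lies between the mould and a wooden cheek (90 x 25 x 40 mm tall), whose near inner corner is at cradle x = -40, y = 42.5 to 48.5 mm: it is screwed on anew each time and not measured. From there its face slants 0.15 mm to -y per mm of x, like the wedge; a lead-in flares outwards to x = -52 mm.
- half_fence: Plaster mould half beside the fence, 100 (x) x 38 (y) x 50 mm tall, about 0.2 kg, loose on the baseboard, some mm off the fence and 6 to 18 mm off the end stop. Origin: centre of its underside; axes nearly the cradle's. Home (against stop and fence) it is at x = 0, y = -31 mm in the cradle's frame.
- half_wedge: The other mould half, same size, left of the first and some mm apart; the wedge bears on its left face. Home it is at x = 0, y = 7 mm in the cradle's frame, its left face at y = 26 mm. The plaster cracks if the wedge presses on it with more than 35 N.
- wedge: Loose wooden wedge lying flat, 140 long, 34 mm tall, 80 g. Origin: underside, centre of its butt, a block 40 mm long (x -20 to 20), 24 mm wide (y -12 to 12), to grip and tap. From x = 20 to the thin end at x = 120 it tapers from 24 to 9 mm: right side straight at y = -12 (goes against the mould), left side slants like the cheek. The batten has no taper.
- wedge_butt (a point): Centre of the butt's end face, where the wedge is tapped: 20 mm behind the wedge's origin, 17 mm above its underside. It slides in with 0 to 8 N, taking up the halves' play, then jams and the force climbs by some 2 to 3 N per mm. A push of 13 to 20 N along the cradle's x then leaves it tight (over 10 N on the mould is needed); it holds by friction.
- wedge_tip (a point): Middle of the wedge's thin end: x = 120, y = -7.5, z = 17 mm in the wedge's frame. Jammed tight it is mostly 50 to 95 mm past the slot's mouth, depending on how the cheek is set; the wedge is then parallel to the cradle, its origin at cradle y = 36 to 38 mm, so the butt shifts some mm to the right on the way in. A butt held or pushed aside skews the wedge and it sticks before it is tight.
- batten: Bystander: plain wooden batten 130 x 24 x 34 mm, origin at the centre of its underside, length along x.
- tub: Bystander: open white plastic tub, 110 mm across, 100 mm tall.
- tublid: Bystander: flat white round lid, 116 mm across, 8 mm thick.
- tile0: Bystander: stepped clay test tile, 70 x 50 x 11 mm.
- tile1: Bystander: stepped clay test tile, 70 x 50 x 11 mm.
- beaker: Bystander: clear plastic beaker, 80 mm across, 110 mm tall.
- jar: Bystander: jar, 70 mm across, 100 mm tall.
Mind the look-alikes: they are no part of the job. Leave any blue or pink look-alike of the wedge alone.

How it is judged:
By the outcome, as a careful person would: the job done as asked, in the order asked, and still so for the second after the job is handed in, with the robot touching nothing.
It also fails if it takes over 70 s, if anything falls off the work surface, if the arm or the gripper's body presses on something with over 40 N, if the wrist force passes 120 N, or if a joint passes its speed limit or range.

### The arm

A 6-joint arm with a two-finger parallel gripper is mounted at the origin on the work surface. World frame = base frame: x ahead of the robot, y to its left, z up, the work surface at z = 0. Lengths are in m, angles in rad, forces in N, time in s.
With the tool pointing down it reaches from about 0.275 to 0.975 m from the base axis. Payload 8.4 kg.
Tool frame: the origin (TCP) lies between the finger pads; the fingertips stand 11 mm ahead of it and the grasp point (between the pads) lies 8 mm behind it; z points along the fingers, y is the line along which they close (so a half turn about z gives the same grasp; the last joint's range is limited). The gripper opens to 92 mm and grips with 3 to 60 N. Pads are 20 mm wide; open, the fingers measure 128 mm over their backs; the gripper's body (75 mm by 189 mm) begins 69 mm behind the grasp point.
Start: joints at [-1.119, 0.353, 1.633, -0, 1.155, -0.002], TCP at [0.274, -0.562, 0.226] pointing down, gripper open.
Joint ranges: [-2.63, 2.63], [-0.92, 2.1], [0.06, 2.66], [-1.3, 4.44], [0, 2.69], [-3.02, 3.02]. Speed limits (rad/s): [2.22, 2.22, 2.79, 3.14, 3.14, 3.14].

### API

Orientations are given as a unit quaternion [x, y, z, w].
In Python, from bench import env gives the robot as it stands. The module is installed in compiled form; this text tells all that it offers.
- The arm moves only by the tool apply_moves, never from a script. Its arguments are lists of equal length, an entry for each row: "travel": the shift along the tool's x, y, z in mm, a list of three; "dr": the turn, a rotation vector about the tool's x, y, z in units of 6 degrees (1.0 is 6 degrees), a list of three. A call has 1 to 12 rows; each row shifts and turns the commanded pose from where the row before left it, along the tool's axes as they then stand; what a row does not reach is not made up. A row lasts 1/8 s, in which the tool goes at most 62.5 mm and 10.7 degrees, less where a joint would pass 70% of its speed; a pose out of reach is approached as far as the arm can. A call is refused whole if a number of a shift passes 62.5 or a number of a turn 1, either way. A call with a gripper value outside its range is refused whole. "jaw" is the finger opening in mm, from 0 to 91.9, set as the call begins (left out, the last holds). The fingers move at their own pace and stop on an object; the grip force is fixed at half the most. Time passes only in rows, so rows that do not move let the fingers close. It gives the time, the measured TCP pose, the force, the opening and the grip force at its end, in the units of the state.
- env.get_state(): the state, without advancing time (a new reading comes with each control period).
- env.read_camera(name): name is "scene" or "top"; returns a dict with "frame" (480x640x3 uint8, red, green, blue), "K" (3x3 intrinsics, pixels), "view" (4x4, takes a point from world to camera coordinates). Camera axes: x right, y down, z forward; pixel columns grow to the right and rows downward; lengths in m; the calibration is good to about 2 mm. A picture is of the moment at which its call begins. There is no depth.
- env.close_job(): hands the job in; it is judged then, once.
The state is a dict: "time": time; "q": joint angles; "qd": joint speeds; "tau": joint torques, N m; "eef_pos": TCP position; "tool_rot": TCP orientation; "ft_force": force on the tool from outside, world axes, zero at the start; "moment": the same for the moment, N m; "gripper_width": finger opening in m; "gripper_force": force on a finger pad.
Only numpy, scipy, OpenCV 4.12 (cv2) and the standard library are available. Lean on these libraries where they do the work, as an engineer would, in place of code of your own. Each camera call takes 0.05 s, during which the arm holds its last target. There are 200 camera calls.

## Working session

There is one attempt and no reset: what is moved stays moved. The work goes in short steps, Python scripts to look and compute and a tool call to move; the robot and the scene stay as the last step left them, time stands still between calls to the robot, and variables do not carry over. Pictures are saved under pics/ and viewed, at most 10 in all, crops included, and the job is handed in when it is done.

Besides the shell and the picture viewer there is one more tool, called after ">>>" as a command line: name --argument value ..., lists and objects as JSON in quotes. apply_moves: Moves the arm, as the interface text tells. Its arguments: {"type":"object","properties":{"travel":{"type":"array","items":{"type":"array","items":{"type":"number"}}},"dr":{"type":"array","items":{"type":"array","items":{"type":"number"}}},"jaw":{"type":"number"}},"required":["travel","dr"]}

```bash
mkdir -p pics
cat > h.py <<'E'
from bench import env
import numpy as np, cv2
def snap(n,f,crop=None,s=1):
    c=env.read_camera(n); im=c["frame"][:,:,::-1]
    if crop: x0,y0,x1,y1=crop; im=im[y0:y1,x0:x1]
    cv2.imwrite("pics/"+f,cv2.resize(im,None,fx=s,fy=s,interpolation=cv2.INTER_CUBIC)); return c
def pix2w(c,uv,z):
    K,V=c["K"],c["view"]; R,t=V[:3,:3],V[:3,3]
    o=-R.T@t; d=R.T@np.linalg.inv(K)@np.array([uv[0],uv[1],1.]); return o+d*(z-o[2])/d[2]
def w2pix(c,p):
    q=c["K"]@(c["view"][:3,:3]@np.array(p)+c["view"][:3,3]); return q[:2]/q[2]
E
python3 - <<'E'
from h import *
for n in ("scene","top"):
    c=snap(n,n+"0.png"); print(n,c["K"].round(1).tolist(),c["view"].round(3).tolist())
print(env.get_state())
E
```

```text
scene [[445.1, 0.0, 316.6], [0.0, 445.1, 244.7], [0.0, 0.0, 1.0]] [[-0.781, 0.624, 0.009, 0.39], [0.531, 0.673, -0.515, -0.306], [-0.327, -0.397, -0.857, 1.273], [0.0, 0.0, 0.0, 1.0]]
top [[514.0, 0.0, 318.8], [0.0, 514.0, 236.1], [0.0, 0.0, 1.0]] [[-0.007, -1.0, 0.027, 0.024], [-0.992, 0.003, -0.125, 0.52], [0.125, -0.027, -0.992, 1.176], [0.0, 0.0, 0.0, 1.0]]
{'time': 0.1, 'q': array([-1.11937651e+00,  3.53604334e-01,  1.63404089e+00,  3.79988775e-06,
        1.15521941e+00, -2.36777003e-03]), 'qd': array([-0.0015475 , -0.00124768, -0.00189112, -0.00110321,  0.00058972,
       -0.00196337]), 'tau': array([-1.25868601e-04, -5.94904912e+01, -3.34931803e+01,  6.98624435e-02,
        1.84359890e-02,  1.45825091e-06]), 'eef_pos': array([ 0.27381395, -0.56134792,  0.22493095]), 'tool_rot': array([ 9.74369818e-01,  2.24951225e-01, -1.39905194e-04, -6.20412348e-04]), 'ft_force': array([ 0.41958571, -0.24757589,  0.70691587]), 'moment': array([-0.03737209, -0.00113613,  0.02445359]), 'gripper_force': 0.0, 'gripper_width': 0.09168036406428365}
```

View pics/top0.png

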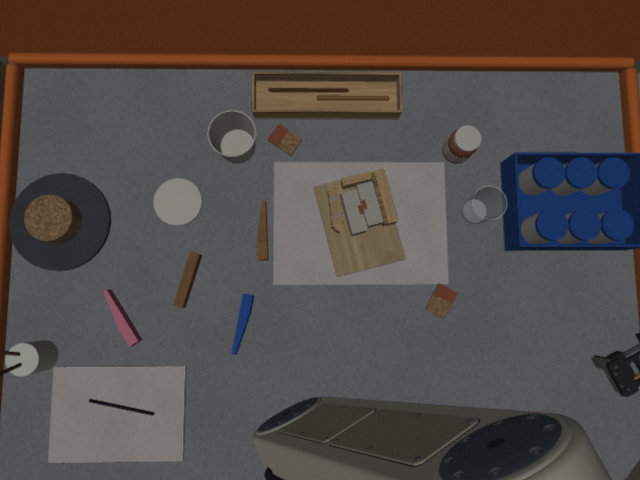

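View pics/scene0.png

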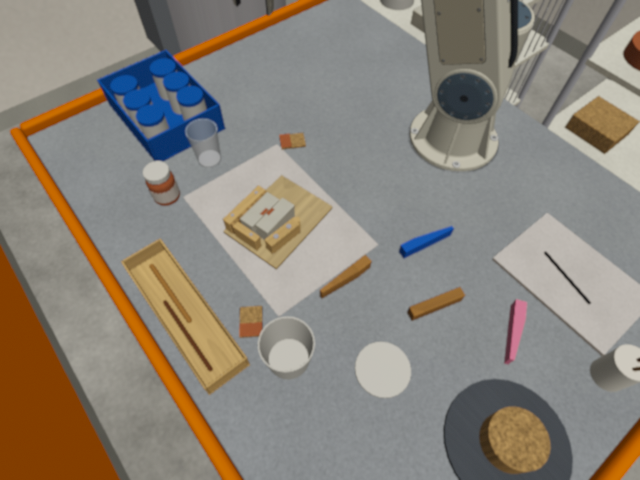

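The top view shows the cradle at about (360,222), its end stop at the top and fence at the right. Candidates for the wedge are brown (263,231), which tapers upwards; brown (187,280), which looks uniform and so is the batten; blue (242,324); and pink (121,318). I choose (263,231) and check it in a crop.

Run:
```python
from h import *
import cv2
ims=[env.read_camera("top")["frame"].astype(float) for _ in range(4)]
im=np.mean(ims,0)[:,:,::-1]
a=im[160:284,245:412]
a=np.clip(cv2.resize(a,None,fx=4.7,fy=4.7,interpolation=cv2.INTER_CUBIC)*1.4,0,255)
for k in range(250,412,10):
    cv2.line(a,(int((k-245+.5)*4.7),0),(int((k-245+.5)*4.7),6 if k%50 else 20),(0,255,0),1)
for k in range(160,284,10):
    cv2.line(a,(0,int((k-160+.5)*4.7)),(6 if k%50 else 20,int((k-160+.5)*4.7)),(0,255,0),1)
cv2.imwrite("pics/crop1.png",a)
```

```text
[ WARN:0@2.352] global loadsave.cpp:1063 imwrite_ Unsupported depth image for selected encoder is fallbacked to CV_8U.
```

View pics/crop1.png

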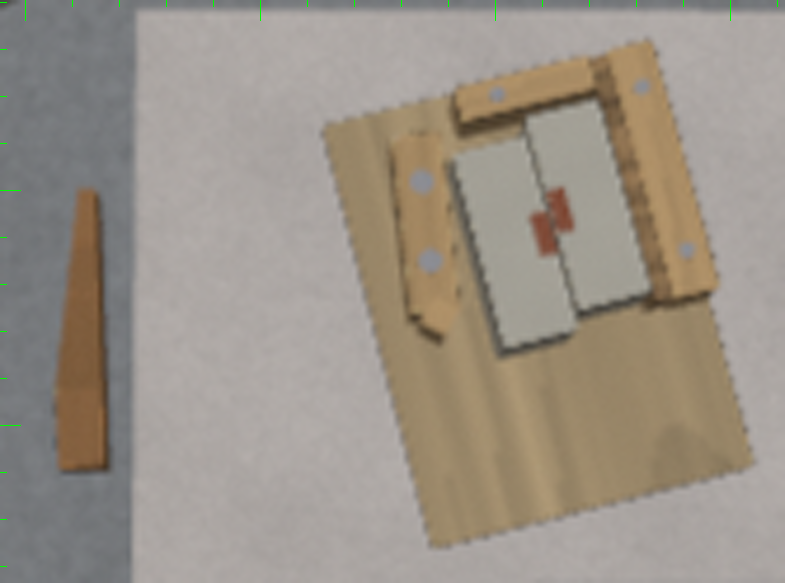

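The crop confirms the wedge: at crop (85,330) = image (263,231), it tapers upwards with a slanted left side and a butt block. The halves are loose, with gaps at the stop, and the cheek sits left of them. Now I'll get the poses.

```bash
cat >> h.py <<'E'
from scipy.optimize import least_squares, minimize
def c2p(p): return np.array(p)/4.7+np.array([245,160])-.5
def T2(p,l):
    c,s=np.cos(p[2]),np.sin(p[2]); return np.array([p[0]+c*l[0]-s*l[1],p[1]+s*l[0]+c*l[1],l[2]])
def fitp(c,L,U,x0):
    f=lambda p: np.concatenate([w2pix(c,T2(p,l))-u for l,u in zip(L,U)])
    r=least_squares(f,x0); return r.x,np.abs(r.fun).max()
E
python3 - <<'E'
from h import *
c=env.read_camera("top")
m=1e-3
# cradle
L=np.array([[75,85,12],[-150,85,12],[-150,-85,12],[66,-50-25,57]])*m
U=[c2p(p) for p in [(323,127),(432,548),(755,464)]]
cr,e=fitp(c,L[:3],U,[.6,-.05,.25]); print("cradle",cr.round(4),np.degrees(cr[2]),e)
print([ (pix2w(c,c2p(p),.012)*1000).round(1)[:2].tolist() for p in [(323,127),(432,548),(755,464)]])
def loc(p,P):
    d=np.array(P[:2])-p[:2];C,s=np.cos(p[2]),np.sin(p[2]);return np.array([C*d[0]+s*d[1],-s*d[0]+C*d[1]])*1000
for n,z,ps in [("hf",.062,[(524,118),(600,97),(655,290),(580,315)]),("hw",.062,[(452,157),(523,135),(578,332),(500,355)]),
   ("fence",.057,[(610,55),(652,38),(717,285),(668,298)]),("stop",.057,[(452,95),(460,120)]),("cheek",.052,[(392,145),(425,130),(410,312),(440,330),(460,290)])]:
    print(n,[loc(cr,pix2w(c,c2p(p),z)).round(1).tolist() for p in ps])
L=np.array([[50,19,62],[50,-19,62],[-50,-19,62],[-50,19,62]])*m
for n,ps in [("hf",[(524,118),(600,97),(655,290),(580,315)]),("hw",[(452,157),(523,135),(578,332),(500,355)])]:
    p,e=fitp(c,L,[c2p(q) for q in ps],cr); print(n,loc(cr,p),np.degrees(p[2]-cr[2]),e)
# wedge silhouette
im=c["frame"].astype(int); R,G,B=im[:,:,0],im[:,:,1],im[:,:,2]
mask=((R-B)>25).astype(np.uint8); mask[:,:250]=0;mask[:,274:]=0;mask[:195]=0;mask[266:]=0
S=8; M=cv2.resize(mask[190:270,245:280].astype(np.float32),None,fx=S,fy=S,interpolation=cv2.INTER_LINEAR)
W=np.array([[x,y,z] for z in (0,34) for x,y in [(-20,-12),(-20,12),(20,12),(120,-3),(120,-12)]])*m
def cost(p):
    q=np.array([(w2pix(c,T2(p,l))-[245,190]+.5)*S for l in W]).astype(np.float32)
    a=np.zeros(M.shape,np.float32); cv2.fillConvexPoly(a,np.round(cv2.convexHull(q)*16).astype(np.int32),1.,shift=4); return np.abs(a-M).sum()/S/S
w0=pix2w(c,(263,252),.017)
best=min((minimize(cost,[w0[0],w0[1],a],method="Nelder-Mead",options=dict(initial_simplex=np.array([[w0[0],w0[1],a],[w0[0]+.005,w0[1],a],[w0[0],w0[1]+.005,a],[w0[0],w0[1],a+.06]]),xatol=1e-5,fatol=1e-3)) for a in (-.1,0,.1)),key=lambda r:r.fun)
w=best.x; print("wedge",w.round(4),np.degrees(w[2]),best.fun,mask.sum())
np.savez("p.npz",cr=cr,w=w)
E
```

```text
cradle [ 0.5932 -0.0663  0.2469] 14.147316555339268 0.44438774550837934
[[644.0, 33.7], [427.4, -20.1], [469.1, -185.0]]
hf [[43.0, -9.5], [44.1, -48.9], [-56.1, -49.7], [-58.9, -10.6]]
hw [[32.8, 30.1], [34.9, -6.8], [-66.8, -7.5], [-68.3, 32.6]]
fence [[64.5, -60.4], [67.7, -83.1], [-60.7, -81.1], [-61.0, -55.8]]
stop [[64.1, 21.4], [50.9, 20.8]]
cheek [[47.9, 56.3], [51.2, 38.4], [-35.6, 69.0], [-47.9, 56.9], [-31.1, 42.2]]
hf [ -6.99451939 -29.69406516] 0.8178643435453113 0.7779643896372761
hw [-16.87632116  12.10356986] -0.11704576811089731 0.7564908311269107
wedge [0.4882 0.1558 0.0438] 2.510739527054326 66.0753173828125 492
```

```bash
cat >> h.py <<'E'
from scipy.spatial.transform import Rotation as Ro
def plan(x,y,z,yaw=0,ref="cr"):
    "deltas (tool frame after the turn, mm; turn units) to reach ref-frame x,y mm, world z mm"
    P=np.load("p.npz")[ref]; s=env.get_state(); R=Ro.from_quat(s["tool_rot"]).as_matrix()
    want=P[2]+yaw; cur=np.arctan2(R[1,0],R[0,0]); d=(cur-want+np.pi)%(2*np.pi)-np.pi
    if d>np.pi/2: d-=np.pi
    if d<-np.pi/2: d+=np.pi
    R2=R@Ro.from_rotvec([0,0,d]).as_matrix()
    # leftover tilt
    zt=R.T@np.array([0,0,-1.])
    t=T2(P,[x/1000,y/1000,z/1000]); dv=R2.T@(t-s["eef_pos"])*1000
    print("tool d mm",dv.round(1),"turn z",round(np.degrees(d)/6,2),"tilt",np.degrees(np.cross([0,0,1],zt)).round(2),"t",round(s["time"],2),"target",t.round(3),"tool x along",("+" if np.dot(R2[:2,0],[np.cos(P[2]+yaw),np.sin(P[2]+yaw)])>0 else "-"))
def where(ref="cr"):
    P=np.load("p.npz")[ref]; s=env.get_state(); d=s["eef_pos"][:2]-P[:2]; C,S=np.cos(P[2]),np.sin(P[2])
    f=s["ft_force"]; print("TCP in",ref,((C*d[0]+S*d[1])*1e3).round(1),((-S*d[0]+C*d[1])*1e3).round(1),(s["eef_pos"][2]*1e3).round(1),"F",(C*f[0]+S*f[1]).round(1),(-S*f[0]+C*f[1]).round(1),f[2].round(1),"t",round(s["time"],2))
E
python3 - <<'E'
from h import *
c=env.read_camera("top")
for z,ps in [(.034,[(59,470),(78,190),(57,385)]),(0.0,[(107,470),(100,190)])]:
    print(z,[(pix2w(c,c2p(p),z)*1000).round(1)[:2].tolist() for p in ps])
w=np.load("p.npz")["w"]
W=[[-20,-12],[-20,12],[20,12],[120,-3],[120,-12]]
print([(T2(w,[a/1e3,b/1e3,0])*1e3).round(1)[:2].tolist() for a,b in W])
a=cv2.resize(c["frame"][185:275,235:295,::-1],None,fx=6,fy=6,interpolation=cv2.INTER_CUBIC); 
for z in (0,.034):
    q=np.array([(w2pix(c,T2(w,[p/1e3,r/1e3,z]))-[235,185]+.5)*6 for p,r in W]); cv2.polylines(a,[np.round(q).astype(int)],True,(0,255,0) if z else (255,255,0),1)
cv2.imwrite("pics/w.png",a)
plan(-92,-9,220); plan(-92,-9,34)
E
```

```text
0.034 [[465.9, 165.7], [606.8, 157.3], [508.2, 167.0]]
0.0 [[468.5, 144.5], [613.6, 148.9]]
[[468.7, 143.0], [467.7, 167.0], [507.7, 168.7], [608.2, 158.1], [608.6, 149.1]]
tool d mm [ 338.6 -393.3    5.5] turn z 1.98 tilt [-0.01  0.    0.  ] t 0.4 target [ 0.506 -0.098  0.22 ] tool x along +
tool d mm [ 338.6 -393.3  191.5] turn z 1.98 tilt [-0.01  0.    0.  ] t 0.4 target [ 0.506 -0.098  0.034] tool x along +
```

View pics/w.png

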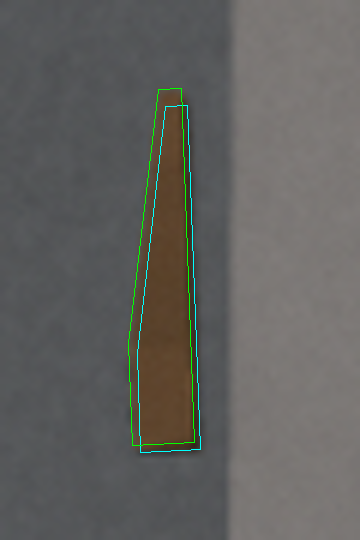

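The overlay shows the fitted wedge outline matching the brown wedge to about 1 mm (top-face butt at crop (163,440), tip at (170,90)). Moving behind the halves now.

>>> apply_moves --travel '[[0,0,0],[0,0,0],[33,-39,0],[33,-39,0],[33,-39,0],[33,-39,0],[33,-39,0],[33,-39,0],[33,-39,0],[33,-39,0],[33,-39,0],[33,-39,0]]' --dr '[[0,0,1],[0,0,0.98],[0,0,0],[0,0,0],[0,0,0],[0,0,0],[0,0,0],[0,0,0],[0,0,0],[0,0,0],[0,0,0],[0,0,0]]' --jaw 24

```text
time: 1.9
eef_pos: [0.4995, -0.1015, 0.2258]
tool_rot: [0.992, 0.123, 0.0, 0.0]
ft_force: [0.1, -1.1, -0.5]
gripper_width: 0.0239
gripper_force: 0.0
```

```bash
python3 -c "
from h import *
plan(-92,-9,34);where()"
```

```text
tool d mm [  7.3  -2.3 191.8] turn z -0.0 tilt [ 0.02 -0.03  0.  ] t 1.9 target [ 0.506 -0.098  0.034] tool x along +
TCP in cr -99.4 -11.2 225.8 F -0.2 -1.1 -0.5 t 1.9
```

>>> apply_moves --travel '[[4,-2,40],[0,0,50],[0,0,50],[0,0,35],[0,0,17],[0,0,0]]' --dr '[[0,0,0],[0,0,0],[0,0,0],[0,0,0],[0,0,0],[0,0,0]]'

```text
time: 2.65
eef_pos: [0.5019, -0.1001, 0.0331]
tool_rot: [0.992, 0.123, -0.001, -0.0]
ft_force: [0.8, 0.3, -0.4]
gripper_width: 0.0241
gripper_force: 0.0
```

```bash
python3 -c "
from h import *
plan(-60,-9,34);where()"
```

```text
tool d mm [36.8 -1.4 -1. ] turn z -0.0 tilt [-0.04  0.08  0.  ] t 2.65 target [ 0.537 -0.09   0.034] tool x along +
TCP in cr -96.8 -10.4 33.1 F 0.8 0.1 -0.4 t 2.65
```

Pushing gently, stopping short of the stop first.

>>> apply_moves --travel '[[6,0,0],[6,0,0],[4,0,0],[3,0,0],[3,0,0],[3,0,0],[3,0,0],[3,0,0],[2,0,0],[0,0,0]]' --dr '[[0,0,0],[0,0,0],[0,0,0],[0,0,0],[0,0,0],[0,0,0],[0,0,0],[0,0,0],[0,0,0],[0,0,0]]'

```text
time: 3.9
eef_pos: [0.5344, -0.092, 0.0335]
tool_rot: [0.992, 0.123, 0.0, -0.0]
ft_force: [-0.4, -0.5, -0.4]
gripper_width: 0.0237
gripper_force: 0.1
```

>>> apply_moves --travel '[[1,0,0],[1,0,0],[0,0,0]]' --dr '[[0,0,0],[0,0,0],[0,0,0]]'

```text
time: 4.28
eef_pos: [0.5363, -0.0915, 0.0336]
tool_rot: [0.992, 0.123, 0.0, -0.0]
ft_force: [-0.7, 0.4, -0.3]
gripper_width: 0.0241
gripper_force: 0.4
```

```bash
python3 -c "
from h import *
where()"
```

```text
TCP in cr -61.3 -10.6 33.6 F -0.6 0.6 -0.3 t 4.28
```

>>> apply_moves --travel '[[1,0,0],[0.5,0,0],[0,0,0]]' --dr '[[0,0,0],[0,0,0],[0,0,0]]'

```text
time: 4.65
eef_pos: [0.5377, -0.0912, 0.0336]
tool_rot: [0.992, 0.123, 0.0, -0.0]
ft_force: [-1.2, 0.4, -0.9]
gripper_width: 0.0241
gripper_force: 0.4
```

>>> apply_moves --travel '[[0.5,0,0],[0.5,0,0],[0,0,0]]' --dr '[[0,0,0],[0,0,0],[0,0,0]]'

```text
time: 5.03
eef_pos: [0.5382, -0.091, 0.0335]
tool_rot: [0.992, 0.123, -0.0, -0.0]
ft_force: [-3.5, -1.0, 1.5]
gripper_width: 0.0244
gripper_force: 2.0
```

```bash
python3 -c "
from h import *
where()
ims=[env.read_camera('top')['frame'].astype(float) for _ in range(3)]
a=np.mean(ims,0)[160:260,315:415,::-1]
cv2.imwrite('pics/p1.png',np.clip(cv2.resize(a,None,fx=5.8,fy=5.8,interpolation=cv2.INTER_CUBIC)*1.4,0,255).astype(np.uint8))"
```

```text
TCP in cr -59.3 -10.6 33.5 F -3.6 -0.1 1.5 t 5.03
```

View pics/p1.png

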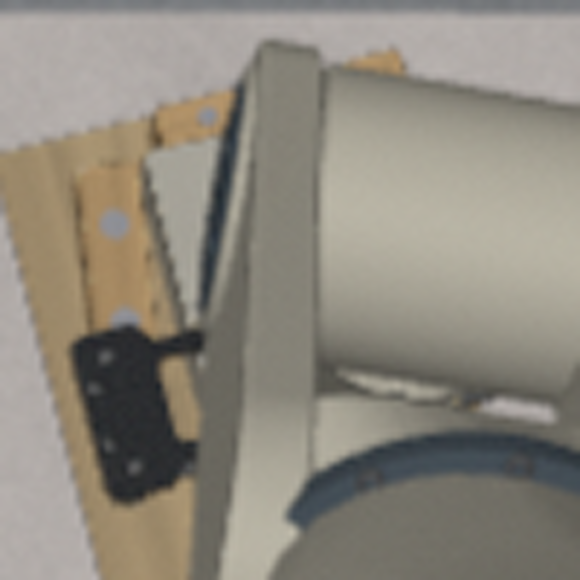

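The arm hides part of the view, but half_wedge's far edge, around crop (190,145), meets the end stop, and the force is rising. I'll nudge a little more, back off, lift clear and look.

>>> apply_moves --travel '[[0.5,0,0],[0.5,0,0],[0,0,0]]' --dr '[[0,0,0],[0,0,0],[0,0,0]]'

```text
time: 5.55
eef_pos: [0.5382, -0.0908, 0.0334]
tool_rot: [0.992, 0.123, -0.001, -0.0]
ft_force: [-8.3, -3.0, 4.5]
gripper_width: 0.0237
gripper_force: 4.3
```

>>> apply_moves --travel '[[-5,0,0],[-15,0,0],[0,0,-40],[0,0,-50],[0,30,-50],[0,40,0],[0,0,0]]' --dr '[[0,0,0],[0,0,0],[0,0,0],[0,0,0],[0,0,0],[0,0,0],[0,0,0]]'

```text
time: 6.42
eef_pos: [0.5377, -0.1655, 0.1743]
tool_rot: [0.993, 0.122, 0.001, 0.001]
ft_force: [-0.5, -0.3, 0.1]
gripper_width: 0.0238
gripper_force: 0.0
```

```bash
python3 -c "
from h import *
where(); plan(0,0,200,0,'w'); plan(0,0,20,0,'w'); print(env.get_state()['q'].round(2))
ims=[env.read_camera('top')['frame'].astype(float) for _ in range(4)]
a=np.mean(ims,0)[160:284,245:412,::-1]
cv2.imwrite('pics/p2.png',np.clip(cv2.resize(a,None,fx=4.7,fy=4.7,interpolation=cv2.INTER_CUBIC)*1.4,0,255).astype(np.uint8))"
```

```text
TCP in cr -78.0 -82.7 174.3 F -0.6 -0.2 0.1 t 6.42
tool d mm [ -35.3 -323.2  -26.1] turn z 1.91 tilt [ 0.09 -0.13  0.  ] t 6.42 target [0.488 0.156 0.2  ] tool x along +
tool d mm [ -35.8 -323.4  153.9] turn z 1.91 tilt [ 0.09 -0.13  0.  ] t 6.42 target [0.488 0.156 0.02 ] tool x along +
[-0.3   0.31  1.82 -0.    1.01  1.03]
```

View pics/p2.png

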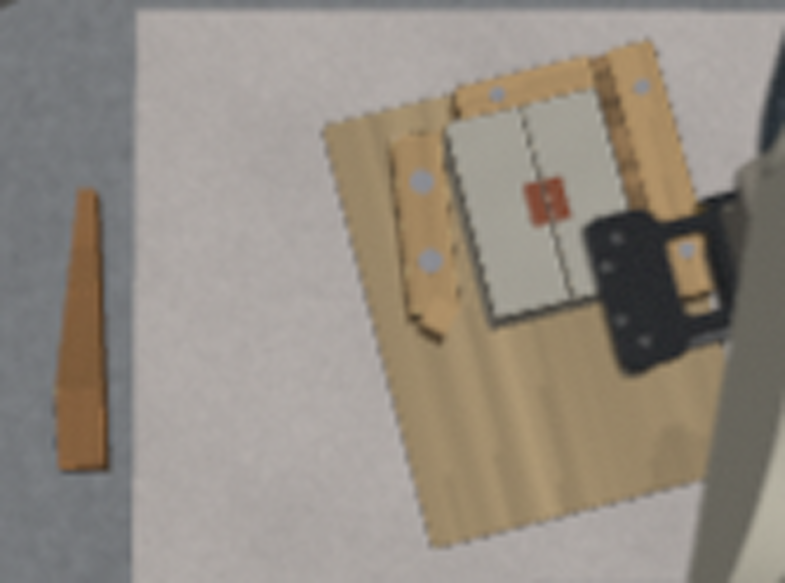

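The halves are home: both far edges touch the stop and their rear edges are flush, with the left rear corner at crop (495,328). Next is the wedge.

>>> apply_moves --travel '[[0,0,-15],[0,0,-15],[-5,-45,0],[-5,-45,0],[-5,-45,0],[-5,-45,0],[-5,-45,0],[-5,-45,0],[-5,-45,0],[0,-8,0],[0,0,0]]' --dr '[[0,0,1],[0,0,0.91],[0,0,0],[0,0,0],[0,0,0],[0,0,0],[0,0,0],[0,0,0],[0,0,0],[0,0,0],[0,0,0]]' --jaw 54

```text
time: 8.0
eef_pos: [0.4867, 0.158, 0.2032]
tool_rot: [1.0, 0.024, -0.0, 0.0]
ft_force: [-0.5, -0.3, -0.0]
gripper_width: 0.0542
gripper_force: 0.0
```

```bash
python3 -c "
from h import *
plan(0,0,16,0,'w'); c=env.read_camera('top'); cr=np.load('p.npz')['cr']
C,S=np.cos(cr[2]),np.sin(cr[2])
for n,z,p in [('hw rear left',.062,(495,328)),('hw front left',.062,(446,125)),('cheek',.052,(458,300)),('cheek far',.052,(436,135)),('fencein',.057,(597,62)),('fence bottom far',.057,(717,285))]:
    d=(pix2w(c,c2p(p),z)[:2]-cr[:2])*1e3; print(n,(C*d[0]+S*d[1]).round(1),(-S*d[0]+C*d[1]).round(1))
"
```

```text
tool d mm [  1.6   2.1 187.2] turn z 0.05 tilt [ 0.02  0.04 -0.  ] t 8.0 target [0.488 0.156 0.016] tool x along +
hw rear left -54.8 31.5
hw front left 49.1 28.9
cheek -35.7 44.4
cheek far 47.4 33.8
fencein 62.6 -53.1
fence bottom far -60.7 -81.1
```

>>> apply_moves --travel '[[2,2,45],[0,0,50],[0,0,50],[0,0,30],[0,0,12],[0,0,0]]' --dr '[[0,0,0],[0,0,0],[0,0,0],[0,0,0],[0,0,0],[0,0,0]]'

```text
time: 8.8
eef_pos: [0.4894, 0.1549, 0.0164]
tool_rot: [1.0, 0.023, -0.0, 0.0]
ft_force: [0.3, -0.3, 0.5]
gripper_width: 0.0541
gripper_force: 0.0
```

>>> apply_moves --travel '[[0,0,0],[0,0,0],[0,0,0],[0,0,0],[0,0,0]]' --dr '[[0,0,0],[0,0,0],[0,0,0],[0,0,0],[0,0,0]]' --jaw 10

```text
time: 9.43
eef_pos: [0.4898, 0.1558, 0.0173]
tool_rot: [1.0, 0.023, 0.0, -0.0]
ft_force: [-0.1, -0.5, 7.4]
gripper_width: 0.0239
gripper_force: 30.0
```

```bash
python3 -c "
from h import *
where('w'); plan(0,0,16,0,'w')"
```

```text
TCP in w 1.6 -0.1 17.3 F -0.1 -0.5 7.4 t 9.43
tool d mm [-1.6 -0.1  1.3] turn z 0.03 tilt [-0.01 -0.05  0.  ] t 9.43 target [0.488 0.156 0.016] tool x along +
```

>>> apply_moves --travel '[[0,0,-10],[0,0,-40],[0,0,-50],[0,0,0]]' --dr '[[0,0,0],[0,0,0],[0,0,0],[0,0,0]]'

```text
time: 9.93
eef_pos: [0.4919, 0.1565, 0.1204]
tool_rot: [1.0, 0.023, 0.003, -0.001]
ft_force: [0.1, -0.2, -0.7]
gripper_width: 0.0237
gripper_force: 30.0
```

```bash
python3 -c "
from h import *
plan(-180,44.7,117); plan(-180,44.7,30);where('w')"
```

```text
tool d mm [-136.2  196.1    2.4] turn z -1.91 tilt [-0.1  -0.39  0.  ] t 9.93 target [ 0.408 -0.067  0.117] tool x along +
tool d mm [-136.9  196.1   89.4] turn z -1.91 tilt [-0.1  -0.39  0.  ] t 9.93 target [ 0.408 -0.067  0.03 ] tool x along +
TCP in w 3.7 0.5 120.4 F 0.1 -0.2 -0.7 t 9.93
```

>>> apply_moves --travel '[[0,0,0],[0,0,0],[-23,33,0],[-23,33,0],[-23,33,0],[-23,33,0],[-23,33,0],[-21,31,0],[0,0,0],[0,0,0]]' --dr '[[0,0,-1],[0,0,-0.91],[0,0,0],[0,0,0],[0,0,0],[0,0,0],[0,0,0],[0,0,0],[0,0,0],[0,0,0]]'

```text
time: 11.18
eef_pos: [0.4052, -0.0673, 0.1163]
tool_rot: [0.992, 0.122, -0.0, -0.0]
ft_force: [0.7, -0.6, -0.5]
gripper_width: 0.0237
gripper_force: 30.0
```

```bash
python3 -c "
from h import *
plan(-180,44.7,32); where()"
```

```text
tool d mm [ 2.5  0.3 84.3] turn z -0.01 tilt [-0.02  0.02  0.  ] t 11.18 target [ 0.408 -0.067  0.032] tool x along +
TCP in cr -182.5 44.9 116.3 F 0.5 -0.7 -0.5 t 11.18
```

>>> apply_moves --travel '[[2,0,40],[0,0,30],[0,0,14],[0,0,0],[0,0,0]]' --dr '[[0,0,0],[0,0,0],[0,0,0],[0,0,0],[0,0,0]]'

```text
time: 11.8
eef_pos: [0.408, -0.067, 0.0333]
tool_rot: [0.992, 0.123, 0.0, 0.0]
ft_force: [0.5, -0.3, -0.8]
gripper_width: 0.0236
gripper_force: 30.0
```

```bash
python3 -c "
from h import *
where()
ims=[env.read_camera('top')['frame'].astype(float) for _ in range(4)]
a=np.mean(ims,0)[160:284,245:412,::-1]
a=np.clip(cv2.resize(a,None,fx=4.7,fy=4.7,interpolation=cv2.INTER_CUBIC)*1.4,0,255).astype(np.uint8)
cs=[env.read_camera('scene')['frame'].astype(float) for _ in range(4)]
b=np.mean(cs,0)[160:280,210:350,::-1]
b=np.clip(cv2.resize(b,None,fx=4.16,fy=4.16,interpolation=cv2.INTER_CUBIC)*1.2,0,255).astype(np.uint8)
a=a[:500,250:700]; b=b[:, :]
a=cv2.copyMakeBorder(a[:499,:],0,0,0,0,cv2.BORDER_CONSTANT)
print(a.shape,b.shape)
cv2.imwrite('pics/p3.png',a[:, :450]); cv2.imwrite('pics/p3s.png',b)"
```

```text
TCP in cr -179.7 44.6 33.3 F 0.4 -0.4 -0.8 t 11.8
(499, 450, 3) (499, 582, 3)
```

View pics/p3.png

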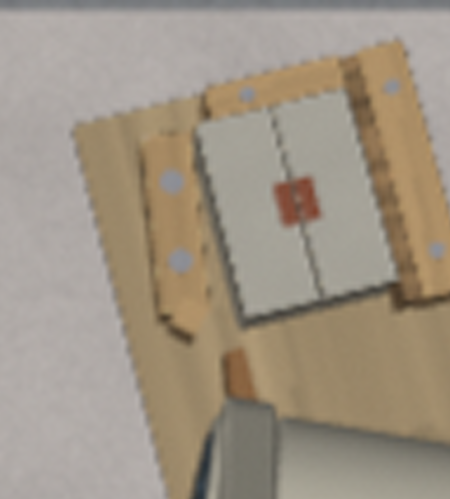

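View pics/p3s.png

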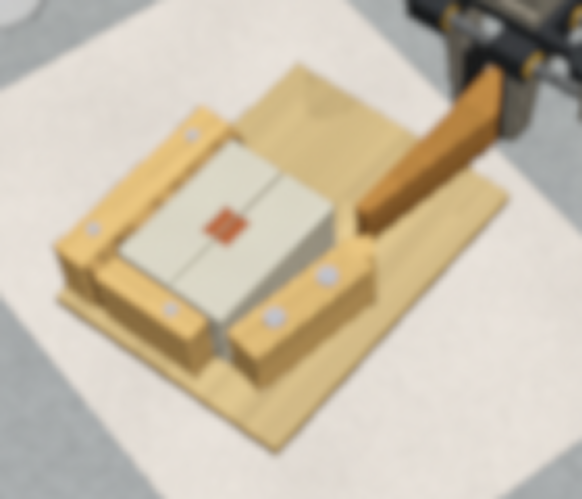

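The top crop shows the wedge tip at about (225–247,350), just behind the slot mouth, level and aligned; the scene view agrees. I'll check the tip numerically against the slot.

```bash
python3 -c "
from h import *
c=env.read_camera('top'); cr=np.load('p.npz')['cr']
C,S=np.cos(cr[2]),np.sin(cr[2])
for n,z,p in [('tip left',.050,(475,353)),('tip right',.050,(495,349)),('tip right bottom',.016,(496,353)),('hw rear left top',.062,(493,326)),('hw rear left bottom',.012,(487,322)),('cheek corner',.052,(457,300)),('cheek flare end',.052,(441,341))]:
    d=(pix2w(c,c2p(p),z)[:2]-cr[:2])*1e3; print(n,(C*d[0]+S*d[1]).round(1),(-S*d[0]+C*d[1]).round(1))
for l in [[-60,33,50],[-60,42,50],[-50,30,62],[-50,26,62],[-40,45,52]]:
    print(l,((w2pix(c,T2(cr,np.array(l)/1e3))+.5-[245,160])*4.7-[250,0]).round(0))
"
```

```text
tip left -63.1 42.9
tip right -63.6 32.8
tip right bottom -62.1 28.8
hw rear left top -53.6 32.2
hw rear left bottom -45.2 28.7
cheek corner -35.5 44.9
cheek flare end -53.3 57.8
[-60, 33, 50] [243. 342.]
[-60, 42, 50] [225. 347.]
[-50, 30, 62] [245. 318.]
[-50, 26, 62] [253. 316.]
[-40, 45, 52] [209. 309.]
```

>>> apply_moves --travel '[[0,-1,1.5],[0,0,1],[0,0,0]]' --dr '[[0,0,0],[0,0,0],[0,0,0]]'

```text
time: 12.62
eef_pos: [0.4069, -0.0661, 0.0299]
tool_rot: [0.992, 0.123, -0.0, -0.0]
ft_force: [0.3, 0.3, -0.5]
gripper_width: 0.0237
gripper_force: 30.0
```

>>> apply_moves --travel '[[0,0,0.7],[0,0,0]]' --dr '[[0,0,0],[0,0,0]]'

```text
time: 12.88
eef_pos: [0.4071, -0.0662, 0.0294]
tool_rot: [0.992, 0.123, 0.0, 0.0]
ft_force: [0.1, 0.4, 0.7]
gripper_width: 0.0236
gripper_force: 30.0
```

>>> apply_moves --travel '[[4,0,0],[4,0,0],[4,0,0],[3,0,0],[0,0,0]]' --dr '[[0,0,0],[0,0,0],[0,0,0],[0,0,0],[0,0,0]]'

```text
time: 13.5
eef_pos: [0.4219, -0.0624, 0.0294]
tool_rot: [0.992, 0.123, 0.0, 0.0]
ft_force: [-0.1, 0.6, -0.9]
gripper_width: 0.0234
gripper_force: 30.0
```

```bash
python3 -c "
from h import *
where()"
```

```text
TCP in cr -165.1 45.6 29.4 F 0.1 0.6 -0.9 t 13.5
```

>>> apply_moves --travel '[[3,0,0],[3,0,0],[2,0,0],[0,0,0]]' --dr '[[0,0,0],[0,0,0],[0,0,0],[0,0,0]]'

```text
time: 14.0
eef_pos: [0.4295, -0.0605, 0.0293]
tool_rot: [0.992, 0.123, 0.0, 0.0]
ft_force: [0.5, 0.6, 0.2]
gripper_width: 0.0236
gripper_force: 30.0
```

>>> apply_moves --travel '[[3,0,0],[3,0,0],[3,0,0],[0,0,0]]' --dr '[[0,0,0],[0,0,0],[0,0,0],[0,0,0]]'

```text
time: 14.5
eef_pos: [0.4384, -0.0584, 0.0294]
tool_rot: [0.992, 0.123, 0.0, 0.0]
ft_force: [0.4, -0.8, -1.5]
gripper_width: 0.024
gripper_force: 29.9
```

```bash
python3 -c "
from h import *
where()"
```

```text
TCP in cr -148.1 45.5 29.4 F 0.2 -0.9 -1.5 t 14.5
```

>>> apply_moves --travel '[[0,0,0.4],[0,0,0]]' --dr '[[0,0,0],[0,0,0]]'

```text
time: 14.75
eef_pos: [0.4383, -0.0583, 0.0293]
tool_rot: [0.992, 0.123, 0.0, 0.0]
ft_force: [-0.4, -1.1, 5.2]
gripper_width: 0.0238
gripper_force: 29.9
```

>>> apply_moves --travel '[[0,0,0],[0,0,0],[0,0,-20],[0,0,-40],[0,0,0]]' --dr '[[0,0,0],[0,0,0],[0,0,0],[0,0,0],[0,0,0]]' --jaw 44

```text
time: 15.38
eef_pos: [0.4398, -0.0586, 0.091]
tool_rot: [0.992, 0.123, 0.002, 0.001]
ft_force: [0.3, 0.2, -0.4]
gripper_width: 0.0441
gripper_force: 0.0
```

>>> apply_moves --travel '[[-30,0,0],[-18,2,0],[0,0,30],[0,0,30],[0,0,0]]' --dr '[[0,0,0],[0,0,0],[0,0,0],[0,0,0],[0,0,0]]' --jaw 0

```text
time: 16.0
eef_pos: [0.39, -0.0718, 0.0273]
tool_rot: [0.992, 0.123, -0.002, -0.001]
ft_force: [0.3, -0.1, 0.6]
gripper_width: 0.0001
gripper_force: 0.0
```

```bash
python3 -c "
from h import *
where();print(env.get_state()['gripper_width'])
ims=[env.read_camera('top')['frame'].astype(float) for _ in range(4)]
a=np.mean(ims,0)[160:284,245:412,::-1]
a=np.clip(cv2.resize(a,None,fx=4.7,fy=4.7,interpolation=cv2.INTER_CUBIC)*1.4,0,255).astype(np.uint8)
cs=[env.read_camera('scene')['frame'].astype(float) for _ in range(4)]
b=np.mean(cs,0)[165:265,225:345,::-1]
b=np.clip(cv2.resize(b,None,fx=4.0,fy=4.0,interpolation=cv2.INTER_CUBIC)*1.2,0,255).astype(np.uint8)
cv2.imwrite('pics/p4.png',np.hstack([a[20:420,360:660],b[:400]]))"
```

```text
TCP in cr -198.3 44.3 27.3 F 0.3 -0.1 0.6 t 16.0
6.651120063168385e-05
```

View pics/p4.png

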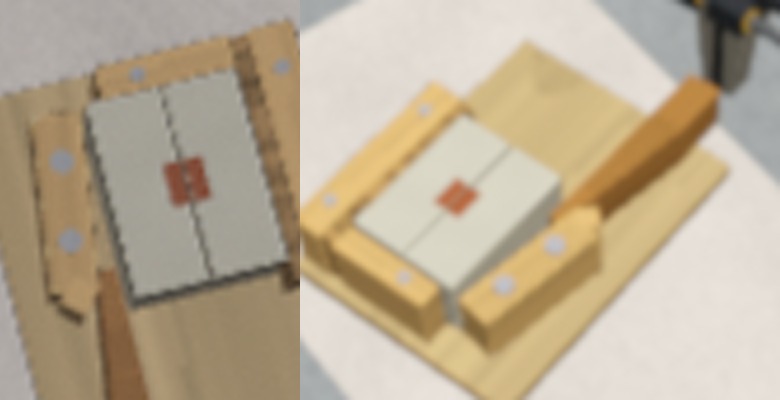

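The wedge lies flat with its tip in the slot (top part at (108,270)), and the fingers are closed behind its butt. Pushing now.

>>> apply_moves --travel '[[6,2,-2],[6,0,0],[4,0,0],[3,0,0],[3,0,0],[3,0,0],[3,0,0],[3,0,0],[3,0,0],[0,0,0]]' --dr '[[0,0,0],[0,0,0],[0,0,0],[0,0,0],[0,0,0],[0,0,0],[0,0,0],[0,0,0],[0,0,0],[0,0,0]]'

```text
time: 17.65
eef_pos: [0.4258, -0.0656, 0.031]
tool_rot: [0.992, 0.123, 0.0, 0.0]
ft_force: [-0.4, -0.4, -0.2]
gripper_width: 0.0005
gripper_force: 0.0
```

>>> apply_moves --travel '[[3,0,0],[3,0,0],[3,0,0],[0,0,0]]' --dr '[[0,0,0],[0,0,0],[0,0,0],[0,0,0]]'

```text
time: 18.15
eef_pos: [0.4346, -0.0634, 0.031]
tool_rot: [0.992, 0.123, 0.0, 0.0]
ft_force: [0.7, -0.3, -0.2]
gripper_width: 0.0003
gripper_force: 0.0
```

>>> apply_moves --travel '[[3,0,0],[3,0,0],[2,0,0],[0,0,0]]' --dr '[[0,0,0],[0,0,0],[0,0,0],[0,0,0]]'

```text
time: 18.65
eef_pos: [0.4422, -0.0615, 0.031]
tool_rot: [0.992, 0.123, 0.0, 0.0]
ft_force: [-0.4, -0.5, 1.3]
gripper_width: 0.0004
gripper_force: 0.3
```

```bash
python3 -c "
from h import *
where()"
```

```text
TCP in cr -145.2 41.6 31.0 F -0.5 -0.4 1.3 t 18.65
```

>>> apply_moves --travel '[[2,0,0],[2,0,0],[2,0,0],[0,0,0]]' --dr '[[0,0,0],[0,0,0],[0,0,0],[0,0,0]]'

```text
time: 19.15
eef_pos: [0.4451, -0.0602, 0.0305]
tool_rot: [0.992, 0.123, -0.003, -0.0]
ft_force: [-8.3, -6.8, 3.0]
gripper_width: 0.0004
gripper_force: 4.9
```

>>> apply_moves --travel '[[2,0,0],[2,0,0],[0,0,0]]' --dr '[[0,0,0],[0,0,0],[0,0,0]]'

```text
time: 19.52
eef_pos: [0.4464, -0.0595, 0.03]
tool_rot: [0.992, 0.123, -0.005, -0.0]
ft_force: [-15.7, -11.0, 7.3]
gripper_width: 0.0003
gripper_force: 8.7
```

>>> apply_moves --travel '[[2,0,0],[2,0,0],[0,0,0]]' --dr '[[0,0,0],[0,0,0],[0,0,0]]'

```text
time: 19.9
eef_pos: [0.4482, -0.0588, 0.0295]
tool_rot: [0.992, 0.123, -0.007, -0.001]
ft_force: [-20.0, -14.5, 7.6]
gripper_width: 0.0003
gripper_force: 11.7
```

```bash
python3 -c "
from h import *
where()"
```

```text
TCP in cr -138.7 42.7 29.5 F -22.9 -9.1 7.6 t 19.9
```

The force climbed to 23 N with 9 N sideways, so the wedge is probably skewed with its butt held to the left. Backing off to look.

>>> apply_moves --travel '[[-3,0,0],[-8,0,0],[-22,0,0],[-20,0,-30],[0,0,-50],[0,0,0]]' --dr '[[0,0,0],[0,0,0],[0,0,0],[0,0,0],[0,0,0],[0,0,0]]'

```text
time: 20.65
eef_pos: [0.4072, -0.0715, 0.1141]
tool_rot: [0.992, 0.123, 0.004, 0.001]
ft_force: [-0.9, -0.1, -0.3]
gripper_width: 0.0003
gripper_force: 0.0
```

```bash
cat > wl.py <<'E'
from h import *
# wedge pose in the cradle frame from scene-camera brown mask (butt part outside the slot)
def look(save=None):
    c=env.read_camera('scene'); fr=np.mean([env.read_camera('scene')['frame'].astype(float) for _ in range(3)],0)
    cr=np.load('p.npz')['cr']; hs=cv2.cvtColor(fr.astype(np.uint8),cv2.COLOR_RGB2HSV)
    return c,fr,cr,hs
E
python3 -c "
from wl import *
c,fr,cr,hs=look(); where()
for l in [[-109,37,46],[-80,37,46],[-130,-40,12],[20,60,52]]:
    u=w2pix(c,T2(cr,np.array(l)/1e3)); print(l,u.round(1),fr[int(u[1]),int(u[0])].round(),hs[int(u[1]),int(u[0])])
t=np.mean([env.read_camera('top')['frame'].astype(float) for _ in range(4)],0)
a=np.clip(cv2.resize(t[160:284,245:412,::-1],None,fx=4.7,fy=4.7,interpolation=cv2.INTER_CUBIC)*1.4,0,255).astype(np.uint8)
b=np.clip(cv2.resize(fr[165:265,225:345,::-1],None,fx=4.0,fy=4.0,interpolation=cv2.INTER_CUBIC)*1.2,0,255).astype(np.uint8)
ct=env.read_camera('top')
for X,Y,Z in [(-40,37,52),(-149.5,37,12)]: print(((w2pix(ct,T2(cr,np.array([X,Y,Z])/1e3))+.5-[245,160])*4.7-[380,20]).round())
cv2.imwrite('pics/p5.png',np.hstack([cv2.resize(a[220:560,380:580],None,fx=1.3,fy=1.3)[:442],cv2.copyMakeBorder(b[:400],0,42,0,0,cv2.BORDER_CONSTANT)]))"
```

```text
TCP in cr -184.8 41.9 110.2 F -0.4 -0.6 0.3 t 20.85
[-109, 37, 46] [309.  198.7] [159. 115.  57.] [ 17 165 159]
[-80, 37, 46] [301.7 206.3] [153. 109.  54.] [ 17 164 152]
[-130, -40, 12] [290.6 187. ] [167. 148. 105.] [ 20  95 167]
[20, 60, 52] [282.8 237.4] [165. 136.  84.] [ 20 124 164]
[ 95. 285.]
[144. 504.]
```

View pics/p5.png

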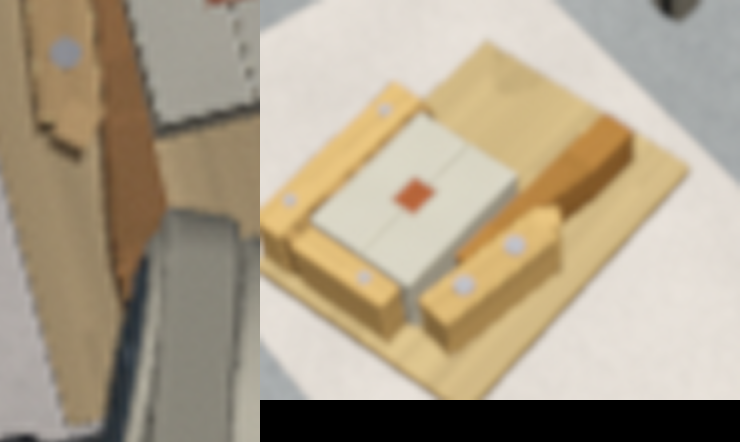

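The picture shows the wedge well in the slot, with its butt end (scene part, around (620,125)) free and apparently slightly left. I'll fit its pose numerically.

```bash
cat > wl.py <<'E'
from h import *
def look():
    c=env.read_camera('scene'); fr=np.mean([env.read_camera('scene')['frame'].astype(float) for _ in range(3)],0)
    cr=np.load('p.npz')['cr']; x0,y0,x1,y1=270,175,335,235; S=8
    big=cv2.resize(fr[y0:y1,x0:x1].astype(np.float32),None,fx=S,fy=S,interpolation=cv2.INTER_LINEAR).clip(0,255).astype(np.uint8)
    h=cv2.cvtColor(big,cv2.COLOR_RGB2HSV).astype(int); M=((h[:,:,1]>135)&(h[:,:,0]<26)).astype(np.float32)
    roi=np.zeros_like(M)
    q=np.array([(w2pix(c,T2(cr,np.array(l)/1e3))-[x0,y0]+.5)*S for l in [(-66,0,46),(-66,75,0),(-190,75,0),(-190,0,46)]])
    cv2.fillConvexPoly(roi,cv2.convexHull(q.astype(np.int32)),1.)
    W=np.array([[x,y,z] for z in (12,46) for x,y in [(-20,-12),(-20,12),(20,12),(120,-3),(120,-12)]])
    C=lambda x,y,a,l: T2(cr,[(x+np.cos(a)*l[0]-np.sin(a)*l[1])/1e3,(y+np.sin(a)*l[0]+np.cos(a)*l[1])/1e3,l[2]/1e3])
    def cost(p):
        q=np.array([(w2pix(c,C(p[0],p[1],p[2]/50,l))-[x0,y0]+.5)*S for l in W]).astype(np.float32)
        a=np.zeros(M.shape,np.float32); cv2.fillConvexPoly(a,np.round(cv2.convexHull(q)*16).astype(np.int32),1.,shift=4); return (np.abs(a-M)*roi).sum()/S/S
    b=min((minimize(cost,[x,39,0],method="Nelder-Mead",options=dict(initial_simplex=[[x,39,0],[x+6,39,0],[x,44,0],[x,39,3]],xatol=1e-2,fatol=1e-2)) for x in (-110,-100,-90)),key=lambda r:r.fun)
    print("wedge in cradle x,y mm, yaw deg",b.x[:2].round(1),np.degrees(b.x[2]/50).round(2),"resid px",b.fun.round(1),"of",(M*roi).sum()/S/S)
E
python3 -c "
from wl import *
look(); c=env.read_camera('scene'); cr=np.load('p.npz')['cr']; C,S=np.cos(cr[2]),np.sin(cr[2])
for n,p,z in [('end far',(350,113),.046),('end near',(373,138),.046),('end near bottom',(371,162),.012),('board corner',(428,170),.012),('hw rear left',(258,182),.062),('hf rear right',(170,115),.062),('cheek nearcorner',(300,207),.052)]:
    u=np.array(p)/4+[225,165]-.5; d=(pix2w(c,u,z)[:2]-cr[:2])*1e3; print(n,(C*d[0]+S*d[1]).round(1),(-S*d[0]+C*d[1]).round(1))
"
```

```text
wedge in cradle x,y mm, yaw deg [-103.1   39.3] -0.11 resid px 34.9 of 310.9375
end far -128.2 31.7
end near -121.5 54.7
end near bottom -126.2 50.1
board corner -143.3 82.5
hw rear left -44.0 27.2
hf rear right -50.1 -46.9
cheek nearcorner -50.4 53.8
```

The fit puts the wedge origin at about x −109, y 40, some 10–15 mm short of the tight position estimated from the cheek. The force data show the arm is soft along world x, so my push also bore the butt to the left. I'll nudge the butt to the right from its left side, then push again with the direction corrected.

```bash
python3 -c "
from h import *
plan(-115,80,110); where()"
```

```text
tool d mm [ 69.5 -38.3   0.8] turn z -0.0 tilt [-0.01  0.01  0.  ] t 21.35 target [ 0.462 -0.017  0.11 ] tool x along +
TCP in cr -184.5 41.7 110.8 F -0.6 0.2 -0.2 t 21.35
```

>>> apply_moves --travel '[[35,-20,0],[34,-18,0],[0,0,40],[0,0,39],[0,0,0]]' --dr '[[0,0,0],[0,0,0],[0,0,0],[0,0,0],[0,0,0]]'

```text
time: 21.98
eef_pos: [0.4596, -0.0172, 0.0301]
tool_rot: [0.992, 0.123, -0.003, -0.0]
ft_force: [-0.6, 1.6, 0.3]
gripper_width: 0.0006
gripper_force: 0.0
```

>>> apply_moves --travel '[[0,3,0],[0,2,0],[0,1,0],[0,0,0]]' --dr '[[0,0,0],[0,0,0],[0,0,0],[0,0,0]]'

```text
time: 22.48
eef_pos: [0.4637, -0.0233, 0.0326]
tool_rot: [0.992, 0.123, 0.001, 0.0]
ft_force: [0.5, -0.5, 0.1]
gripper_width: 0.0003
gripper_force: 0.0
```

```bash
python3 -c "
from h import *
where()"
```

```text
TCP in cr -115.1 73.3 32.6 F 0.3 -0.6 0.1 t 22.48
```

>>> apply_moves --travel '[[0,1,0],[0,0,0]]' --dr '[[0,0,0],[0,0,0]]'

```text
time: 22.72
eef_pos: [0.4635, -0.0241, 0.032]
tool_rot: [0.992, 0.123, 0.0, 0.0]
ft_force: [0.6, -0.8, -0.5]
gripper_width: 0.0007
gripper_force: 0.0
```

>>> apply_moves --travel '[[0,1,0],[0,0,0]]' --dr '[[0,0,0],[0,0,0]]'

```text
time: 22.98
eef_pos: [0.4637, -0.0251, 0.0319]
tool_rot: [0.992, 0.123, -0.0, -0.0]
ft_force: [-0.3, 0.1, -0.6]
gripper_width: 0.0003
gripper_force: 0.0
```

>>> apply_moves --travel '[[0,0.5,0],[0,0,0]]' --dr '[[0,0,0],[0,0,0]]'

```text
time: 23.22
eef_pos: [0.4639, -0.0256, 0.032]
tool_rot: [0.992, 0.123, -0.0, -0.0]
ft_force: [-0.1, 0.7, -0.4]
gripper_width: 0.0007
gripper_force: 0.0
```

>>> apply_moves --travel '[[0,0.7,0],[0,0,0]]' --dr '[[0,0,0],[0,0,0]]'

```text
time: 23.48
eef_pos: [0.4641, -0.0263, 0.032]
tool_rot: [0.992, 0.123, 0.0, -0.0]
ft_force: [-0.3, 0.8, 0.1]
gripper_width: 0.0003
gripper_force: 0.0
```

>>> apply_moves --travel '[[0,0.7,0],[0,0,0]]' --dr '[[0,0,0],[0,0,0]]'

```text
time: 23.72
eef_pos: [0.4642, -0.0269, 0.032]
tool_rot: [0.992, 0.123, 0.0, -0.0]
ft_force: [0.3, 0.3, 1.0]
gripper_width: 0.0003
gripper_force: 0.0
```

>>> apply_moves --travel '[[0,0.5,0],[0,0,0]]' --dr '[[0,0,0],[0,0,0]]'

```text
time: 23.98
eef_pos: [0.4643, -0.0274, 0.032]
tool_rot: [0.992, 0.123, 0.0, -0.0]
ft_force: [-0.9, -0.4, 0.1]
gripper_width: 0.0002
gripper_force: 0.0
```

>>> apply_moves --travel '[[0,0.7,0],[0,0,0]]' --dr '[[0,0,0],[0,0,0]]'

```text
time: 24.22
eef_pos: [0.4645, -0.0281, 0.032]
tool_rot: [0.992, 0.123, 0.0, -0.0]
ft_force: [-0.5, -0.8, 0.2]
gripper_width: 0.0004
gripper_force: 0.0
```

>>> apply_moves --travel '[[0,0.5,0],[0,0,0]]' --dr '[[0,0,0],[0,0,0]]'

```text
time: 24.48
eef_pos: [0.4646, -0.0286, 0.032]
tool_rot: [0.992, 0.123, -0.0, -0.0]
ft_force: [0.1, 0.5, -0.5]
gripper_width: 0.0007
gripper_force: 0.0
```

>>> apply_moves --travel '[[0,0.5,0],[0,0,0]]' --dr '[[0,0,0],[0,0,0]]'

```text
time: 24.72
eef_pos: [0.4647, -0.0291, 0.032]
tool_rot: [0.992, 0.123, -0.0, -0.0]
ft_force: [0.4, -0.1, 0.1]
gripper_width: 0.0004
gripper_force: 0.0
```

>>> apply_moves --travel '[[0,0.5,0],[0,0,0]]' --dr '[[0,0,0],[0,0,0]]'

```text
time: 24.98
eef_pos: [0.4649, -0.0296, 0.032]
tool_rot: [0.992, 0.123, 0.0, 0.0]
ft_force: [-0.2, -0.3, 0.1]
gripper_width: 0.0003
gripper_force: 0.0
```

>>> apply_moves --travel '[[0,0.5,0],[0,0,0]]' --dr '[[0,0,0],[0,0,0]]'

```text
time: 25.22
eef_pos: [0.465, -0.0301, 0.032]
tool_rot: [0.992, 0.123, 0.0, 0.0]
ft_force: [-0.3, 0.9, -0.8]
gripper_width: 0.0007
gripper_force: 0.0
```

```bash
python3 -c "
from wl import *
where()
c=env.read_camera('top');cr=np.load('p.npz')['cr']
t=np.mean([env.read_camera('top')['frame'].astype(float) for _ in range(6)],0)
# row profiles across the slot along cradle y at several x (z=.046): print R-B
for X in (-80,-65,-58):
    r=[]
    for Y in range(20,62,2):
        u=w2pix(c,T2(cr,np.array([X,Y,46])/1e3)); p=cv2.getRectSubPix(t.astype(np.float32),(1,1),(float(u[0]),float(u[1])))[0,0]; r.append(int(p[0]-p[2]))
    print(X,r)
for X in (-30,-10,10,30):
    r=[]
    for Y in range(16,62,2):
        u=w2pix(c,T2(cr,np.array([X,Y,52])/1e3)); p=cv2.getRectSubPix(t.astype(np.float32),(1,1),(float(u[0]),float(u[1])))[0,0]; r.append((int(p[0]),int(p[0]-p[2])))
    print(X,r)
"
```

```text
TCP in cr -115.4 66.5 32.0 F -0.1 0.9 -0.8 t 25.23
-80 [14, 14, 14, 13, 13, 13, 13, 13, 13, 13, 13, 14, 14, 13, 13, 13, 13, 13, 13, 14, 13]
-65 [13, 13, 13, 13, 13, 12, 13, 13, 13, 13, 13, 13, 13, 13, 13, 13, 13, 13, 14, 14, 13]
-58 [12, 12, 13, 13, 13, 13, 13, 13, 13, 13, 13, 13, 13, 13, 13, 13, 13, 13, 13, 13, 13]
-30 [(76, 7), (78, 8), (79, 8), (81, 8), (83, 8), (86, 9), (87, 9), (89, 9), (90, 9), (92, 10), (94, 10), (95, 10), (96, 10), (97, 10), (98, 10), (99, 10), (100, 10), (101, 10), (102, 10), (103, 10), (103, 10), (104, 10), (105, 11)]
-10 [(117, 9), (117, 9), (117, 8), (111, 8), (96, 11), (81, 21), (91, 38), (98, 49), (98, 51), (99, 51), (95, 49), (90, 45), (91, 38), (117, 47), (120, 47), (117, 39), (111, 23), (105, 6), (104, 0), (105, 2), (107, 10), (111, 28), (114, 43)]
10 [(117, 9), (117, 9), (117, 9), (115, 10), (102, 12), (84, 14), (82, 21), (97, 33), (112, 41), (104, 40), (97, 38), (104, 41), (122, 49), (122, 49), (119, 48), (116, 47), (115, 46), (117, 47), (119, 47), (119, 48), (118, 47), (116, 47), (110, 44)]
30 [(118, 9), (118, 9), (118, 9), (117, 9), (105, 10), (82, 10), (78, 13), (91, 22), (104, 33), (101, 38), (117, 46), (121, 47), (118, 40), (111, 25), (105, 9), (105, 2), (105, 3), (108, 13), (113, 30), (118, 47), (117, 46), (108, 42), (93, 34)]
```

>>> apply_moves --travel '[[0,0.5,0],[0,0,0]]' --dr '[[0,0,0],[0,0,0]]'

```text
time: 25.82
eef_pos: [0.4651, -0.0305, 0.032]
tool_rot: [0.992, 0.123, -0.0, -0.0]
ft_force: [-0.3, -0.2, -0.7]
gripper_width: 0.0004
gripper_force: 0.0
```

>>> apply_moves --travel '[[0,0.5,0],[0,0,0]]' --dr '[[0,0,0],[0,0,0]]'

```text
time: 26.08
eef_pos: [0.4652, -0.031, 0.032]
tool_rot: [0.992, 0.123, -0.0, 0.0]
ft_force: [-0.6, 0.6, -0.3]
gripper_width: 0.0004
gripper_force: 0.0
```

```bash
python3 -c "
from wl import *
where(); look()
"
```

```text
TCP in cr -115.5 65.5 32.0 F -0.4 0.7 -0.3 t 26.07
wedge in cradle x,y mm, yaw deg [-90.4  35.1] 5.73 resid px 56.0 of 268.76562
```

>>> apply_moves --travel '[[0,-6,0],[0,0,-40],[-35,15,-38],[-34,15,0],[0,0,0]]' --dr '[[0,0,0],[0,0,0],[0,0,0],[0,0,0],[0,0,0]]'

```text
time: 26.9
eef_pos: [0.4024, -0.0715, 0.1103]
tool_rot: [0.993, 0.122, -0.0, 0.0]
ft_force: [1.0, 0.4, -0.2]
gripper_width: 0.0003
gripper_force: 0.0
```

```bash
python3 -c "
from wl import *
where(); look(); look()
"
```

```text
TCP in cr -186.3 41.6 110.3 F 1.0 0.2 -0.2 t 26.9
wedge in cradle x,y mm, yaw deg [-103.    36.8] 1.55 resid px 34.5 of 306.71875
wedge in cradle x,y mm, yaw deg [-103.1   37.4] 0.24 resid px 34.1 of 306.96875
```

The nudge moved the butt about 2 mm right (origin y 39.3 → 37.1). Pushing again, centred on y 37.5 and with the corrected direction.

>>> apply_moves --travel '[[0,4,40],[0,0,39],[15,0,0],[15,0,0],[9,0,0],[0,0,0]]' --dr '[[0,0,0],[0,0,0],[0,0,0],[0,0,0],[0,0,0],[0,0,0]]'

```text
time: 28.05
eef_pos: [0.4447, -0.0653, 0.032]
tool_rot: [0.992, 0.123, 0.001, 0.0]
ft_force: [-0.3, 0.1, -0.2]
gripper_width: 0.0001
gripper_force: 0.0
```

>>> apply_moves --travel '[[3,0.2,0],[2,0.2,0],[0,0,0]]' --dr '[[0,0,0],[0,0,0],[0,0,0]]'

```text
time: 28.42
eef_pos: [0.4479, -0.0647, 0.0311]
tool_rot: [0.992, 0.123, 0.0, 0.0]
ft_force: [-0.4, -0.2, -1.2]
gripper_width: 0.0004
gripper_force: 0.0
```

```bash
python3 -c "
from h import *
where()"
```

```text
TCP in cr -140.5 37.1 31.1 F -0.4 -0.1 -1.2 t 28.43
```

>>> apply_moves --travel '[[2,0.2,0],[0,0,0]]' --dr '[[0,0,0],[0,0,0]]'

```text
time: 28.68
eef_pos: [0.45, -0.0644, 0.031]
tool_rot: [0.992, 0.123, 0.0, -0.0]
ft_force: [-0.4, 1.1, 0.3]
gripper_width: 0.0002
gripper_force: 0.0
```

>>> apply_moves --travel '[[2,0.3,0],[0,0,0]]' --dr '[[0,0,0],[0,0,0]]'

```text
time: 28.92
eef_pos: [0.4521, -0.0641, 0.031]
tool_rot: [0.992, 0.123, 0.0, 0.0]
ft_force: [-0.4, 0.0, 0.4]
gripper_width: 0.0006
gripper_force: 0.0
```

```bash
python3 -c "
from h import *
where()"
```

```text
TCP in cr -136.3 36.6 31.0 F -0.4 0.1 0.4 t 28.93
```

The wedge slides freely past the earlier sticking point, so it was skewed. Continuing carefully.

>>> apply_moves --travel '[[2,0,0],[2,0,0],[0,0,0]]' --dr '[[0,0,0],[0,0,0],[0,0,0]]'

```text
time: 29.3
eef_pos: [0.4561, -0.0631, 0.031]
tool_rot: [0.992, 0.123, 0.0, 0.0]
ft_force: [0.2, -0.0, 0.2]
gripper_width: 0.0006
gripper_force: 0.0
```

>>> apply_moves --travel '[[2,0,0],[1,0,0],[0,0,0]]' --dr '[[0,0,0],[0,0,0],[0,0,0]]'

```text
time: 29.68
eef_pos: [0.4587, -0.0625, 0.0309]
tool_rot: [0.992, 0.123, -0.0, -0.0]
ft_force: [0.3, -0.4, -0.2]
gripper_width: 0.0005
gripper_force: 0.3
```

```bash
python3 -c "
from h import *
where()"
```

```text
TCP in cr -129.5 36.6 30.9 F 0.2 -0.5 -0.2 t 29.68
```

>>> apply_moves --travel '[[2,0,0],[0,0,0]]' --dr '[[0,0,0],[0,0,0]]'

```text
time: 29.92
eef_pos: [0.461, -0.0619, 0.031]
tool_rot: [0.992, 0.123, 0.0, 0.0]
ft_force: [0.2, -0.1, -0.8]
gripper_width: 0.0005
gripper_force: 0.0
```

>>> apply_moves --travel '[[2,0,0],[0,0,0]]' --dr '[[0,0,0],[0,0,0]]'

```text
time: 30.18
eef_pos: [0.4625, -0.0615, 0.0309]
tool_rot: [0.992, 0.123, -0.0, -0.0]
ft_force: [-1.4, -0.2, -0.6]
gripper_width: 0.0006
gripper_force: 0.7
```

```bash
python3 -c "
from h import *
where()"
```

```text
TCP in cr -125.6 36.6 30.9 F -1.4 0.2 -0.6 t 30.18
```

>>> apply_moves --travel '[[2,0.3,0],[0,0,0]]' --dr '[[0,0,0],[0,0,0]]'

```text
time: 30.42
eef_pos: [0.4633, -0.0613, 0.0308]
tool_rot: [0.992, 0.123, -0.001, -0.0]
ft_force: [-5.1, -3.2, 3.2]
gripper_width: 0.0006
gripper_force: 2.8
```

>>> apply_moves --travel '[[1.5,0.3,0],[0,0,0]]' --dr '[[0,0,0],[0,0,0]]'

```text
time: 30.68
eef_pos: [0.4636, -0.0612, 0.0305]
tool_rot: [0.992, 0.123, -0.002, -0.0]
ft_force: [-8.4, -2.9, 4.3]
gripper_width: 0.0005
gripper_force: 4.3
```

```bash
python3 -c "
from h import *
where()"
```

```text
TCP in cr -124.3 36.6 30.5 F -8.9 -0.7 4.3 t 30.68
```

>>> apply_moves --travel '[[1,0.25,0],[0,0,0]]' --dr '[[0,0,0],[0,0,0]]'

```text
time: 30.92
eef_pos: [0.4639, -0.0611, 0.0304]
tool_rot: [0.992, 0.123, -0.003, -0.001]
ft_force: [-10.3, -4.1, 6.1]
gripper_width: 0.0003
gripper_force: 5.3
```

>>> apply_moves --travel '[[1,0.25,0],[0,0,0]]' --dr '[[0,0,0],[0,0,0]]'

```text
time: 31.18
eef_pos: [0.4643, -0.0611, 0.0303]
tool_rot: [0.992, 0.123, -0.004, -0.001]
ft_force: [-11.8, -4.0, 7.5]
gripper_width: 0.0006
gripper_force: 6.2
```

```bash
python3 -c "
from h import *
where()"
```

```text
TCP in cr -123.7 36.6 30.3 F -12.5 -1.0 7.5 t 31.18
```

>>> apply_moves --travel '[[1,0.25,0],[0,0,0]]' --dr '[[0,0,0],[0,0,0]]'

```text
time: 31.42
eef_pos: [0.4646, -0.061, 0.0302]
tool_rot: [0.992, 0.123, -0.004, -0.001]
ft_force: [-14.4, -4.1, 7.8]
gripper_width: 0.0002
gripper_force: 7.1
```

>>> apply_moves --travel '[[0.8,0.2,0],[0,0,0]]' --dr '[[0,0,0],[0,0,0]]'

```text
time: 31.68
eef_pos: [0.4648, -0.061, 0.0301]
tool_rot: [0.992, 0.123, -0.005, -0.001]
ft_force: [-15.3, -4.0, 9.1]
gripper_width: 0.0004
gripper_force: 7.9
```

```bash
python3 -c "
from h import *
where()"
```

```text
TCP in cr -123.1 36.5 30.1 F -15.8 -0.2 9.1 t 31.68
```

Downward bearing is 9 N, which wastes push as friction on the board. I'll relieve it slightly upwards.

>>> apply_moves --travel '[[0,0,-0.7],[0,0,0]]' --dr '[[0,0,0],[0,0,0]]'

```text
time: 31.92
eef_pos: [0.4651, -0.061, 0.0305]
tool_rot: [0.992, 0.123, -0.005, -0.001]
ft_force: [-11.4, -4.1, 2.0]
gripper_width: 0.0006
gripper_force: 6.4
```

```bash
python3 -c "
from h import *
where()"
```

```text
TCP in cr -122.9 36.4 30.5 F -12.1 -1.2 2.0 t 31.93
```

>>> apply_moves --travel '[[1.2,0.3,-0.2],[0,0,0]]' --dr '[[0,0,0],[0,0,0]]'

```text
time: 32.17
eef_pos: [0.4654, -0.0609, 0.0304]
tool_rot: [0.992, 0.123, -0.005, -0.001]
ft_force: [-14.1, -4.2, 0.7]
gripper_width: 0.0003
gripper_force: 7.6
```

>>> apply_moves --travel '[[1,0.25,-0.1],[0,0,0]]' --dr '[[0,0,0],[0,0,0]]'

```text
time: 32.42
eef_pos: [0.4657, -0.0609, 0.0303]
tool_rot: [0.992, 0.123, -0.006, -0.001]
ft_force: [-16.9, -4.8, 1.8]
gripper_width: 0.0004
gripper_force: 8.3
```

```bash
python3 -c "
from h import *
where()"
```

```text
TCP in cr -122.3 36.4 30.3 F -17.6 -0.6 1.8 t 32.42
```

17.6 N along x with almost no side force. Backing off and checking that it holds.

>>> apply_moves --travel '[[-4,-1,0],[-6,-1,0],[-20,0,0],[-30,0,-20],[0,0,-50],[0,0,0]]' --dr '[[0,0,0],[0,0,0],[0,0,0],[0,0,0],[0,0,0],[0,0,0]]'

```text
time: 33.17
eef_pos: [0.4166, -0.0745, 0.1051]
tool_rot: [0.992, 0.123, 0.004, 0.001]
ft_force: [0.7, 0.4, 0.5]
gripper_width: 0.0004
gripper_force: 0.0
```

```bash
python3 -c "
from wl import *
where(); look(); look()
c=env.read_camera('top');cr=np.load('p.npz')['cr']
t=np.mean([env.read_camera('top')['frame'].astype(float) for _ in range(6)],0).astype(np.float32)
S=lambda X,Y,Z:(lambda u:int(cv2.getRectSubPix(t,(1,1),(float(u[0]),float(u[1])))[0,0][0]))(w2pix(c,T2(cr,np.array([X,Y,Z])/1e3)))
for X in (-10,30): print('across y 34..-60 at x',X,[S(X,Y,62) for Y in range(34,-60,-2)])
for Y in (10,-25): print('along x 40..70 at y',Y,[S(X,Y,57) for X in range(40,60,1)])
"
```

```text
TCP in cr -173.2 35.2 105.1 F 0.7 0.2 0.5 t 33.17
wedge in cradle x,y mm, yaw deg [-89.1  34. ] 3.17 resid px 26.2 of 240.14062
wedge in cradle x,y mm, yaw deg [-89.   33.6] 3.88 resid px 26.6 of 240.21875
across y 34..-60 at x -10 [92, 92, 91, 86, 81, 104, 114, 115, 116, 116, 116, 116, 117, 117, 117, 117, 117, 118, 114, 107, 100, 98, 98, 89, 93, 96, 97, 100, 104, 113, 116, 117, 117, 117, 117, 118, 117, 117, 117, 117, 117, 119, 103, 90, 85, 88, 99]
across y 34..-60 at x 30 [102, 102, 86, 72, 88, 107, 116, 116, 117, 117, 117, 117, 117, 117, 117, 117, 117, 117, 117, 117, 116, 116, 115, 112, 114, 117, 116, 116, 117, 117, 117, 117, 117, 116, 116, 116, 116, 116, 117, 117, 116, 112, 99, 87, 85, 82, 96]
along x 40..70 at y 10 [117, 117, 116, 116, 116, 116, 117, 117, 117, 114, 111, 111, 115, 117, 119, 120, 119, 119, 118, 119]
along x 40..70 at y -25 [116, 116, 116, 116, 117, 117, 117, 116, 114, 112, 113, 115, 118, 120, 122, 121, 121, 120, 120, 120]
```

```bash
python3 -c "
from h import *
cr=np.load('p.npz')['cr']
for cam,Xs in (('scene',(-105,-98,-90,-82,-74,-66)),('top',(-74,-66,-60))):
    c=env.read_camera(cam)
    t=np.mean([env.read_camera(cam)['frame'].astype(float) for _ in range(6)],0).astype(np.float32)
    for X in Xs:
        P=[]
        for Y in np.arange(10,64,1.0):
            u=w2pix(c,T2(cr,np.array([X,Y,46])/1e3)); p=cv2.getRectSubPix(t,(1,1),(float(u[0]),float(u[1])))[0,0]; P.append(p)
        P=np.array(P); sat=(P[:,0]-P[:,2])/P[:,0]*100
        print(cam,X,'R',P[::2,0].astype(int).tolist(),'sat',sat[::2].astype(int).tolist())
"
```

```text
scene -105 R [179, 180, 179, 178, 175, 169, 163, 158, 156, 157, 158, 158, 158, 158, 158, 159, 159, 157, 149, 144, 146, 159, 169, 178, 182, 183, 182] sat [36, 36, 36, 36, 36, 39, 44, 52, 59, 63, 63, 63, 64, 63, 63, 63, 63, 64, 64, 58, 49, 41, 37, 36, 35, 35, 35]
scene -98 R [178, 179, 179, 177, 174, 169, 163, 158, 157, 158, 159, 159, 158, 158, 158, 158, 158, 155, 143, 125, 113, 110, 126, 146, 169, 177, 181] sat [36, 36, 35, 36, 37, 39, 45, 53, 60, 64, 65, 64, 63, 63, 63, 63, 64, 64, 65, 67, 67, 63, 52, 43, 38, 36, 35]
scene -90 R [178, 179, 178, 177, 173, 168, 162, 158, 158, 158, 159, 159, 158, 158, 158, 158, 159, 155, 143, 126, 112, 105, 104, 109, 122, 146, 165] sat [36, 36, 36, 36, 36, 39, 45, 54, 60, 64, 64, 64, 63, 63, 63, 63, 63, 64, 65, 67, 68, 68, 68, 63, 53, 44, 39]
scene -82 R [177, 178, 178, 176, 173, 167, 163, 160, 160, 160, 159, 159, 158, 158, 158, 158, 157, 151, 139, 122, 112, 106, 106, 110, 122, 145, 164] sat [36, 36, 36, 36, 36, 39, 45, 54, 60, 63, 64, 63, 63, 63, 63, 63, 63, 64, 65, 67, 68, 69, 68, 63, 55, 44, 39]
scene -74 R [177, 177, 177, 175, 172, 166, 161, 157, 15
[... 495 characters left out ...]
6, 81, 85, 80, 76, 81, 86, 90, 91, 91, 90, 90, 91, 92, 90, 81, 75, 87, 114, 112, 109, 108, 108] sat [16, 11, 10, 10, 10, 10, 11, 14, 22, 34, 49, 50, 51, 52, 51, 51, 52, 51, 52, 52, 46, 35, 32, 32, 32, 32, 32]
top -66 R [107, 109, 111, 111, 109, 109, 110, 107, 99, 89, 89, 89, 89, 90, 89, 89, 88, 88, 85, 78, 78, 100, 113, 112, 109, 108, 107] sat [31, 32, 32, 31, 31, 30, 31, 36, 43, 51, 52, 52, 52, 51, 51, 53, 52, 51, 51, 49, 41, 34, 32, 31, 31, 31, 31]
top -60 R [107, 108, 112, 113, 113, 114, 114, 111, 98, 92, 90, 90, 91, 91, 91, 90, 89, 86, 81, 75, 91, 109, 114, 112, 109, 107, 106] sat [31, 31, 31, 32, 32, 32, 32, 35, 43, 49, 52, 52, 51, 52, 51, 52, 52, 51, 50, 46, 37, 33, 31, 31, 31, 31, 31]
```

The edges show the wedge is parallel to the cradle (no shift over 32 mm). A gentle touch will confirm it stayed put and is firm.

>>> apply_moves --travel '[[0,-1.5,35],[0,0,39],[20,0,0],[15,0,0],[9,0,0],[0,0,0]]' --dr '[[0,0,0],[0,0,0],[0,0,0],[0,0,0],[0,0,0],[0,0,0]]'

```text
time: 35.38
eef_pos: [0.4568, -0.0616, 0.0284]
tool_rot: [0.992, 0.123, 0.001, 0.0]
ft_force: [-1.4, 1.1, -0.2]
gripper_width: 0.0001
gripper_force: 0.0
```

```bash
python3 -c "
from h import *
where()"
```

```text
TCP in cr -131.1 37.9 28.4 F -1.1 1.4 -0.2 t 35.38
```

>>> apply_moves --travel '[[3,1,-2],[2,0,0],[2,0,0],[0,0,0]]' --dr '[[0,0,0],[0,0,0],[0,0,0],[0,0,0]]'

```text
time: 35.88
eef_pos: [0.463, -0.061, 0.03]
tool_rot: [0.992, 0.123, 0.0, 0.0]
ft_force: [0.2, -0.5, -0.6]
gripper_width: 0.0006
gripper_force: 0.0
```

>>> apply_moves --travel '[[1,0,0],[0,0,0]]' --dr '[[0,0,0],[0,0,0]]'

```text
time: 36.12
eef_pos: [0.4639, -0.0607, 0.0299]
tool_rot: [0.992, 0.123, -0.0, -0.0]
ft_force: [-0.2, 0.4, -0.4]
gripper_width: 0.0005
gripper_force: 0.0
```

```bash
python3 -c "
from h import *
where()"
```

```text
TCP in cr -124.0 37.0 29.9 F -0.1 0.4 -0.4 t 36.12
```

>>> apply_moves --travel '[[1,0.2,0],[0,0,0]]' --dr '[[0,0,0],[0,0,0]]'

```text
time: 36.38
eef_pos: [0.465, -0.0607, 0.03]
tool_rot: [0.992, 0.123, 0.0, 0.0]
ft_force: [-0.4, -0.0, 0.7]
gripper_width: 0.0005
gripper_force: 0.0
```

>>> apply_moves --travel '[[1,0.25,-0.1],[0,0,0]]' --dr '[[0,0,0],[0,0,0]]'

```text
time: 36.62
eef_pos: [0.4655, -0.0606, 0.03]
tool_rot: [0.992, 0.123, -0.0, -0.0]
ft_force: [-1.5, -1.0, 0.6]
gripper_width: 0.0003
gripper_force: 0.9
```

>>> apply_moves --travel '[[1,0.25,-0.1],[0,0,0]]' --dr '[[0,0,0],[0,0,0]]'

```text
time: 36.88
eef_pos: [0.4655, -0.0606, 0.0299]
tool_rot: [0.992, 0.123, -0.001, -0.0]
ft_force: [-5.5, -0.8, 2.2]
gripper_width: 0.0007
gripper_force: 2.6
```

>>> apply_moves --travel '[[1,0.25,-0.2],[0,0,0]]' --dr '[[0,0,0],[0,0,0]]'

```text
time: 37.12
eef_pos: [0.4656, -0.0606, 0.0298]
tool_rot: [0.992, 0.123, -0.002, -0.0]
ft_force: [-8.2, -2.1, 2.9]
gripper_width: 0.0006
gripper_force: 3.8
```

```bash
python3 -c "
from h import *
where()"
```

```text
TCP in cr -122.3 36.7 29.8 F -8.5 -0.0 2.9 t 37.12
```

It stayed where I left it and resists 8.5 N without moving, so it is locked. Retreating and handing in.

>>> apply_moves --travel '[[-4,-1,0],[-8,0,0],[-25,0,0],[-20,0,-40],[0,0,-50],[0,0,-30],[0,0,0],[0,0,0]]' --dr '[[0,0,0],[0,0,0],[0,0,0],[0,0,0],[0,0,0],[0,0,0],[0,0,0],[0,0,0]]'

```text
time: 38.12
eef_pos: [0.4121, -0.0735, 0.1498]
tool_rot: [0.992, 0.123, -0.0, -0.0]
ft_force: [-1.1, 0.4, -0.5]
gripper_width: 0.0001
gripper_force: 0.0
```

```bash
python3 -c "
from h import *
where(); print(env.close_job())"
```

```text
TCP in cr -177.4 37.2 149.8 F -1.0 0.6 -0.5 t 38.12
the job is handed in; nothing more can be done
None
```

Job handed in at 38 s: both halves are against the end stop and the wedge is locked parallel after a 17.6 N push, holding on a re-push to 8.5 N; a first push stuck on a skewed wedge at about 23 N (above the 13–20 N range) before I straightened it, and I did not check the plaster for cracks afterwards.

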